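Close the tumbler barrel and find the socket for its nut

TASK

Close the open barrel with the lid that lies on the sketchbooks, so that it sits fully down and level on the rim, and let go of it. Then find which of the three sockets in the tray fits the lid's nut, taking them by their shanks and standing any that does not fit back in the tray, and push the one that fits fully down over the nut. Finish while still holding that socket down on the nut, ready to tighten; leave the closed barrel with its lid and everything else on the table where it is.

Things in the scene. Friction and masses are not known exactly. Their poses are not given: they have to be found in the camera images.
- lid_a_nut (a point): Centre of the hexagonal steel nut of one of the two lids, half-way up (9 mm above the washer, 9 mm below its top). The nut is 18 mm tall, 17 or 21 mm across flats; the lids have different nuts, and which has which is not told: look or try. z up along the axis; the flats are square to its y axis and every 60 degrees from there. Which lid is on the closed barrel and which is loose varies.
- lid_a_washer (a point): On this lid's axis, on top of the steel washer (40 mm across) where the nut begins; 6 mm above the seat point. The nut is captive: lid, washer and nut are one rigid piece, 39 mm tall, about 0.28 kg, that can be carried by the nut.
- lid_a_seat (a point): On this lid's axis, at the underside of its aluminium disc (84 mm across, 4 mm thick), the face that rests on a barrel's rim. Below it is a black rubber plug, 66 mm across and 15 mm deep, tapered to 58 mm at the bottom.
- lid_b_nut (a point): Centre of the hexagonal steel nut of one of the two lids, half-way up (9 mm above the washer, 9 mm below its top). The nut is 18 mm tall, 17 or 21 mm across flats; the lids have different nuts, and which has which is not told: look or try. z up along the axis; the flats are square to its y axis and every 60 degrees from there. Which lid is on the closed barrel and which is loose varies.
- lid_b_washer (a point): On this lid's axis, on top of the steel washer (40 mm across) where the nut begins; 6 mm above the seat point. The nut is captive: lid, washer and nut are one rigid piece, 39 mm tall, about 0.28 kg, that can be carried by the nut.
- lid_b_seat (a point): On this lid's axis, at the underside of its aluminium disc (84 mm across, 4 mm thick), the face that rests on a barrel's rim. Below it is a black rubber plug, 66 mm across and 15 mm deep, tapered to 58 mm at the bottom.
- barrel_rim (a point): The open barrel of a small pigment tumbler, standing upright: black rubber, 100 mm across, 75 mm tall, mouth 70 mm across, ceramic grinding balls inside; too heavy to shift. This point is the centre of its mouth, level with the rim.
- closed_barrel_rim (a point): The same point on a second barrel just like it, which already has its lid on.
- tool_tray: Grey steel tray that holds the three sockets, 100 mm (x) by 280 mm (y), floor 3 mm thick, rim 12 mm high, fixed; origin at the middle of its underside. The sockets stand in a row along y, 85 mm apart, in any order.
- sketchbooks: Stack of four sketchbooks, 210 mm (x) by 150 mm (y), 60 mm tall, fixed; origin at the middle of its underside. The loose lid lies on top, plug down.
- socket_small_grip (a point): Small socket: steel, 27 mm across outside, opening 19 mm across flats (fits a 17 mm nut), body 36 mm tall, standing mouth down in the tray. A drive adapter's hexagonal steel shank, 16 mm across flats, stands up from 36 to 72 mm above the mouth. This point is on the axis, on the shank, 56 mm above the mouth: a place to grip it.
- socket_small_mouth (a point): Centre of the small socket's open mouth (lower edge); z points up along the axis, towards the shank. The flats of the hexagonal opening (22 mm deep) and of the shank are square to its y axis and every 60 degrees from there. A socket too small stops on top of a nut, 18 mm high; one too large slips down over it but turns round it without biting.
- socket_mid_grip (a point): Middle socket: steel, 32 mm across outside, opening 23 mm across flats (fits a 21 mm nut), body 36 mm tall, standing mouth down in the tray. A drive adapter's hexagonal steel shank, 16 mm across flats, stands up from 36 to 72 mm above the mouth. This point is on the axis, on the shank, 56 mm above the mouth: a place to grip it.
- socket_mid_mouth (a point): Centre of the middle socket's open mouth (lower edge); z points up along the axis, towards the shank. The flats of the hexagonal opening (22 mm deep) and of the shank are square to its y axis and every 60 degrees from there. A socket too small stops on top of a nut, 18 mm high; one too large slips down over it but turns round it without biting.
- socket_large_grip (a point): Large socket: steel, 35 mm across outside, opening 26 mm across flats (fits a 24 mm nut), body 36 mm tall, standing mouth down in the tray. A drive adapter's hexagonal steel shank, 16 mm across flats, stands up from 36 to 72 mm above the mouth. This point is on the axis, on the shank, 56 mm above the mouth: a place to grip it.
- socket_large_mouth (a point): Centre of the large socket's open mouth (lower edge); z points up along the axis, towards the shank. The flats of the hexagonal opening (22 mm deep) and of the shank are square to its y axis and every 60 degrees from there. A socket too small stops on top of a nut, 18 mm high; one too large slips down over it but turns round it without biting.
- glue_stick: Bystander: glue stick standing upright, 25 mm across, 86 mm tall; origin under it.
- ink_bottle: Bystander: ink jar standing upright, 42 mm across, 70 mm tall; origin under it.
- tape_roll: Bystander: roll of tape lying flat, 90 mm across, 19 mm high.
- eraser: Bystander: white eraser, 45 x 20 x 12 mm.
- craft_knife: Bystander: craft knife lying flat, 155 mm long, 19 mm wide.
Mind the look-alikes: they are no part of the job. Leave any red or turquoise look-alike of the part that bears lid_a_nut alone.

How it is judged:
On the way:
1. the loose lid sits fully down and level on the open barrel, let go (((horizontal distance between lid_a_seat and barrel_rim below 0.005 m and z of lid_a_seat in the frame of barrel_rim below 0.003 m and angle between lid_a_seat's own z axis and vertical below 0.05 rad and contact force between the fingers and lid_a below 0.1 N) or (horizontal distance between lid_b_seat and barrel_rim below 0.005 m and z of lid_b_seat in the frame of barrel_rim below 0.003 m and angle between lid_b_seat's own z axis and vertical below 0.05 rad and contact force between the fingers and lid_b below 0.1 N))), for 0.2 s.
At the end, for the whole second after the job is handed in: Lid within 5 mm of the open barrel's axis, under 3 mm off its rim, tilt under 0.05 rad; matching socket over its nut: axis within 4 mm and 0.08 rad, mouth under 4 mm off the washer, gripped (2 N) within 30 mm of its grip point. Other sockets upright in the tray, other lid on the closed barrel (((horizontal distance between lid_a_seat and barrel_rim below 0.005 m and z of lid_a_seat in the frame of barrel_rim below 0.003 m and angle between lid_a_seat's own z axis and vertical below 0.05 rad and horizontal distance between socket_small_mouth and lid_a_washer below 0.004 m and z of socket_small_mouth in the frame of lid_a_washer below 0.004 m and angle between the z axis of socket_small_mouth and the z axis of lid_a_washer, either way round below 0.08 rad and contact force between the fingers and socket_small above 2 N and distance between the grasp point and socket_small_grip below 0.03 m and (horizontal distance between lid_b_seat and closed_barrel_rim below 0.006 m and z of lid_b_seat in the frame of closed_barrel_rim below 0.006 m) and x of socket_mid_mouth in the frame of tool_tray between -0.05 and 0.05 m and y of socket_mid_mouth in the frame of tool_tray between -0.14 and 0.14 m and height (world z) of each of socket_mid_mouth, socket_large_mouth below 0.015 m and angle between each of socket_mid_mouth, socket_large_mouth's own z axis and vertical below 0.2 rad and x of socket_large_mouth in the frame of tool_tray between -0.05 and 0.05 m and y of socket_large_mouth in the frame of tool_tray between -0.14 and 0.14 m) or (horizontal distance between lid_b_seat and barrel_rim below 0.005 m and z of lid_b_seat in the frame of barrel_rim below 0.003 m and angle between lid_b_seat's own z axis and vertical below 0.05 rad and horizontal distance between socket_mid_mouth and lid_b_washer below 0.004 m and z of socket_mid_mouth in the frame of lid_b_washer below 0.004 m and angle between the z axis of socket_mid_mouth and the z axis of lid_b_washer, either way round below 0.08 rad and contact force between the fingers and socket_mid above 2 N and distance between the grasp point and socket_mid_grip below 0.03 m and (horizontal distance between lid_a_seat and closed_barrel_rim below 0.006 m and z of lid_a_seat in the frame of closed_barrel_rim below 0.006 m) and x of socket_small_mouth in the frame of tool_tray between -0.05 and 0.05 m and y of socket_small_mouth in the frame of tool_tray between -0.14 and 0.14 m and height (world z) of each of socket_small_mouth, socket_large_mouth below 0.015 m and angle between each of socket_small_mouth, socket_large_mouth's own z axis and vertical below 0.2 rad and x of socket_large_mouth in the frame of tool_tray between -0.05 and 0.05 m and y of socket_large_mouth in the frame of tool_tray between -0.14 and 0.14 m))); the arm keeps its last pose, push and grip.
It fails at once if the lid of the closed barrel is lifted off or shifted (not ((horizontal distance between lid_a_seat and closed_barrel_rim below 0.006 m and z of lid_a_seat in the frame of closed_barrel_rim below 0.006 m) or (horizontal distance between lid_b_seat and closed_barrel_rim below 0.006 m and z of lid_b_seat in the frame of closed_barrel_rim below 0.006 m))).
It fails at once if the glue stick or the ink jar is knocked over (angle between any of glue_stick, ink_bottle's own z axis and vertical above 0.6 rad).
It fails at once if a bystander is shoved more than 4 cm (distance of any of glue_stick, ink_bottle, tape_roll, eraser, craft_knife from where it was at the start of the episode above 0.04 m).
It also fails if it takes over 72 s, if anything falls off the work surface, if the arm or the gripper's body presses on something with over 40 N, if the wrist force passes 120 N, or if a joint passes its speed limit or range.

ROBOT

A 7-joint arm with a two-finger parallel gripper is mounted at the origin on the work surface. World frame = base frame: x ahead of the robot, y to its left, z up, the work surface at z = 0. Lengths are in m, angles in rad, forces in N, time in s.
With the tool pointing down it reaches from about 0.4 to 0.875 m from the base axis. Payload 19.3 kg.
Tool frame: the origin (TCP) lies at the very end of the fingers, on their centre line; the grasp point (between the pads) lies 19 mm behind it; z points along the fingers, y is the direction in which the jaws open and shut (so a half turn about z gives the same grasp; the last joint's range is limited). The gripper opens to 85 mm and grips with 20 to 120 N. Pads are 22 mm wide; open, the fingers measure 114 mm over their backs; the gripper's body (76 mm by 85 mm) begins 54 mm behind the grasp point. The pads swing forward as they close: fully open they stand 13 mm farther back than shut.
Start: joints at [-1.385, 0.521, -0.036, 1.599, 0.021, 1.021, -0.113], TCP at [0.158, 0.605, 0.231] pointing down, gripper open.
Joint ranges: [-2.91, 2.91], [-0.3, 2.13], [-1.5, 1.42], [0.17, 2.43], [-1.26, 4.41], [0.16, 1.93], [-2.52, 2.52]. Speed limits (rad/s): [1.89, 1.89, 2.39, 2.39, 3.01, 3.01, 3.01].

INTERFACE

Orientations are given as [roll, pitch, yaw] about the fixed x, y, z axes, in that order (R = Rz(yaw) Ry(pitch) Rx(roll)).
In Python, from workcell import bot, vision, job_done gives the robot as it stands.
- The arm moves only by the tool arm_command, never from a script. Its arguments are lists of equal length, an entry for each row: "gripper": the finger opening in cm, from 0 to 8.54; "slide": the shift along the tool's x, y, z in cm, a list of three; "turn": the turn, a rotation vector about the tool's x, y, z in degrees, a list of three. A call has 1 to 5 rows; each row is the pose to reach, as a shift and turn from the pose commanded when the call began, along the tool's axes at that moment; what a row does not reach only later rows make up. A row lasts 1/8 s, in which the tool goes at most 62.5 mm and 10.7 degrees, less where a joint would pass 70% of its speed; a pose out of reach is approached as far as the arm can. A call with a gripper value outside its range is refused whole. The fingers move at their own pace and stop on an object; "force" is the grip in N (left out, the last holds). Time passes only in rows, so rows that repeat a pose let the fingers close. It gives the time, the measured TCP pose, the force and the opening at its end, in the units of the state.
- bot.observe(): the state, without advancing time (a new reading comes with each control period).
- vision.grab_frame(name): name is "scene" or "top" or "wrist"; returns the picture (400x640x3 uint8, blue, green, red); there is no depth.
- vision.camera_model(name): a dict with "mtx" (3x3 intrinsics, pixels), "T" (4x4, takes a point from camera to world coordinates). Camera axes: x right, y down, z forward; pixel columns grow to the right and rows downward; lengths in m; the calibration is good to about 2 mm. A picture is of the moment at which its call begins: read the wrist's pose just before it. camera_model takes no time and is no camera call; for the wrist camera it gives the pose at the moment of the call.
- job_done(): hands the job in, once; it reports no verdict.
The state is a dict: "clock": time; "qpos": joint angles; "qd": joint speeds; "joint_efforts": joint torques, N m; "position": TCP position; "tool_rot": TCP orientation; "force": force on the tool from outside, world axes, zero at the start; "moment": the same for the moment, N m; "grip_width": finger opening in m.
Only numpy, scipy, OpenCV 4.12 (cv2) and the standard library are available. Lean on these libraries where they do the work, as an engineer would, in place of code of your own. Each camera call takes 0.05 s, during which the arm holds its last target. There are 200 camera calls.

## Working session

There is one attempt and no reset: what is moved stays moved. The work goes in short steps, Python scripts to look and compute and a tool call to move; the robot and the scene stay as the last step left them, time stands still between calls to the robot, and variables do not carry over. Pictures are saved under pics/ and viewed, about 8 in all and at most 12, crops included, and the job is handed in when it is done.

Besides the shell and the picture viewer there is one more tool, called after "Call:" as name(argument=value, ...) on one line, values as JSON. arm_command: Moves the arm, as the interface text tells. Its arguments: {"type":"object","properties":{"gripper":{"type":"array","items":{"type":"number"}},"slide":{"type":"array","items":{"type":"array","items":{"type":"number"}}},"turn":{"type":"array","items":{"type":"array","items":{"type":"number"}}},"force":{"type":"number"}},"required":["gripper","slide","turn"]}

```bash
mkdir -p pics; ls; cat > h.py <<'E'
import numpy as np, cv2
from workcell import bot, vision, job_done
from scipy.spatial.transform import Rotation as R
def ray(name,u,v,z):
    c=vision.camera_model(name);T=np.array(c["T"]);d=T[:3,:3]@np.linalg.solve(np.array(c["mtx"]),[u,v,1.])
    return T[:3,3]+d*(z-T[2,3])/d[2]
def proj(name,p):
    c=vision.camera_model(name);T=np.array(c["T"]);q=np.array(c["mtx"])@(T[:3,:3].T@(np.array(p)-T[:3,3]));return q[:2]/q[2]
def pose():
    s=bot.observe();return s,np.array(s["position"]),R.from_euler('xyz',s["tool_rot"])
def rel(p,yaw=None):
    s,t,r=pose();d=r.inv().apply(np.array(p)-t)*100
    out=[np.round(d,2)]
    if yaw is not None:
        q=r.inv()*R.from_euler('xyz',[np.pi,0,yaw]);out.append(np.round(np.degrees(q.as_rotvec()),1))
    return out
E
python3 - <<'E'
from h import *
np.set_printoptions(suppress=True,precision=4)
print(bot.observe())
for n in("top","scene","wrist"):
    c=vision.camera_model(n);print(n,c["mtx"],c["T"])
    cv2.imwrite(f"pics/{n}0.png",vision.grab_frame(n))
E
```

```text
pics
{'clock': 0.0, 'qpos': array([-1.3852,  0.522 , -0.0363,  1.6   ,  0.0212,  1.0211, -0.1128]), 'qd': array([-0.0017,  0.0009,  0.0011, -0.0012,  0.0001, -0.001 ,  0.0005]), 'joint_efforts': array([  0.0001, -92.71  ,   1.9803, -36.9929,   0.0179,   0.0081,
         0.    ]), 'position': array([0.1581, 0.6043, 0.2307]), 'tool_rot': array([-3.1404,  0.0001,  2.8858]), 'force': array([-0.0193, -0.4224,  0.0641]), 'moment': array([-0.021 , -0.0585,  0.016 ]), 'grip_width': 0.08526190544258423}
top [[392.6336   0.     321.4969]
 [  0.     392.6336 200.8996]
 [  0.       0.       1.    ]] [[ 0.0212 -0.9799  0.1985  0.2682]
 [-0.9998 -0.0197  0.0095  0.0174]
 [-0.0054 -0.1987 -0.98    1.2755]
 [ 0.      0.      0.      1.    ]]
scene [[395.7048   0.     321.0034]
 [  0.     395.7048 196.0977]
 [  0.       0.       1.    ]] [[ 0.4555  0.5006 -0.7362  1.2327]
 [ 0.8902 -0.2563  0.3766 -0.3453]
 [-0.0001 -0.8269 -0.5623  0.635 ]
 [ 0.      0.      0.      1.    ]]
wrist [[345.0749   0.     318.675 ]
 [  0.     345.0749 205.4179]
 [  0.       0.       1.    ]] [[ 0.2523  0.9142  0.3173  0.0755]
 [ 0.9677 -0.2383 -0.0828  0.6266]
 [-0.0001  0.3279 -0.9447  0.3749]
 [ 0.      0.      0.      1.    ]]
```

View pics/top0.png

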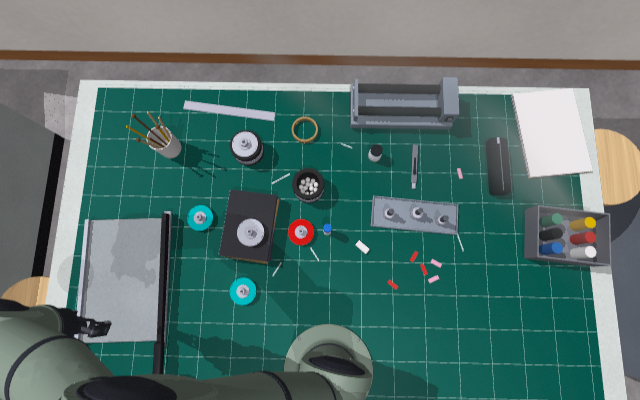

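View pics/scene0.png

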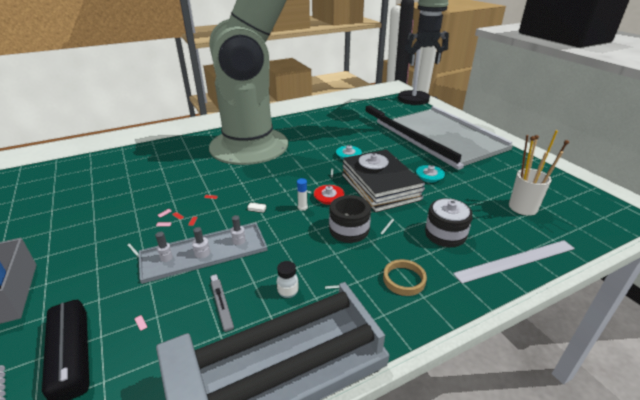

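The top view shows the loose lid at (250,233) on the sketchbooks, the open barrel at (308,186), the closed barrel at (246,147), and the sockets at about (389,212), (417,212) and (443,218). The look-alike lids are red at (301,233) and turquoise at (200,217) and (243,291). The glue stick is at (327,229), close to the open barrel.

```bash
python3 - <<'E'
from h import *
np.set_printoptions(suppress=True,precision=4)
for n,u,v,z in[("lid",250,231,.099),("open",308,184,.075),("closed",246,144,.11),("s1",389,213,.06),("s2",417,212,.06),("s3",443,218,.06),("glue",327,228,.08),("ink",375,152,.07),("trayc",415,214,.012)]:
    print(n,ray("top",u,v,z)[:2])
lid=ray("top",250,231,.099)
g=vision.grab_frame("top");hsv=cv2.cvtColor(g,cv2.COLOR_BGR2HSV)
s,t,r=pose()
T=np.array(vision.camera_model("wrist")["T"]);print("cam in tool",r.inv().apply(T[:3,3]-t),r.inv().as_matrix()@T[:3,:3])
lid[2]=.22
for y in(2.886,np.pi,-np.pi/2,np.pi/2,0): print(y,rel(lid,y))
E
```

```text
lid [0.4097 0.2423]
open [0.5648 0.0727]
closed [0.6809 0.2683]
s1 [ 0.48   -0.1833]
s2 [ 0.4849 -0.2711]
s3 [ 0.4675 -0.3517]
glue [0.426  0.0103]
ink [ 0.6761 -0.1393]
trayc [ 0.4868 -0.2758]
cam in tool [ 0.0855  0.0005 -0.1441] [[ 0.0008 -0.9447 -0.3279]
 [ 1.      0.0005  0.001 ]
 [-0.0008 -0.3279  0.9447]]
2.886 [array([-33.5 , -28.68,   1.12]), array([-0.,  0., -0.])]
3.141592653589793 [array([-33.5 , -28.68,   1.12]), array([ -0. ,  -0. , -14.7])]
-1.5707963267948966 [array([-33.5 , -28.68,   1.12]), array([  -0. ,   -0. , -104.7])]
1.5707963267948966 [array([-33.5 , -28.68,   1.12]), array([-0. ,  0. , 75.3])]
0 [array([-33.5 , -28.68,   1.12]), array([ -0. ,   0.1, 165.3])]
```

Call:
arm_command(gripper=[8.5, 8.5, 8.5, 8.5, 8.5], slide=[[-5, -4, 0], [-10, -8.4, 0], [-15, -12.8, 0], [-20, -17, 0], [-25, -21.5, 0]], turn=[[0, 0, 0], [0, 0, 0], [0, 0, 0], [0, 0, 0], [0, 0, 0]])

```text
clock: 0.82
position: [0.337, 0.346, 0.2314]
tool_rot: [3.141, 0.0, 2.886]
force: [1.8, 0.9, 0.5]
grip_width: 0.0852
```

Call:
arm_command(gripper=[8.5, 8.5, 8.5, 8.5, 8.5], slide=[[-4, -3.5, 0], [-8.5, -7.2, 0], [-8.5, -7.2, 0], [-8.5, -7.2, 0], [-8.5, -7.2, 0]], turn=[[0, 0, 0], [0, 0, 0], [0, 0, 0], [0, 0, 0], [0, 0, 0]])

```text
clock: 1.45
position: [0.3994, 0.2576, 0.2312]
tool_rot: [3.141, -0.0, 2.888]
force: [-0.0, 0.7, -0.8]
grip_width: 0.0852
```

```bash
python3 - <<'E'
from h import *
s,t,r=pose();print(t,s["tool_rot"],s["clock"])
g=vision.grab_frame("wrist");cv2.imwrite("pics/w1.png",g)
print(proj("wrist",[*ray("top",250,231,.099)[:2],.099]))
E
```

```text
[0.39938636 0.25762053 0.23123409] [ 3.14148599e+00 -2.99206445e-04  2.88762183e+00] 1.45
[303.30848768 209.16731538]
```

View pics/w1.png

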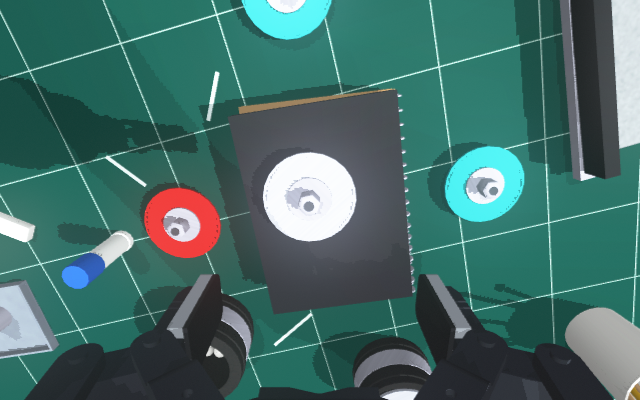

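The wrist view shows the white lid disc centred near (309,197) with its nut near (309,202), and the red look-alike at (181,222). I'll fit the disc and enlarge the nut.

```bash
cat >> h.py <<'E'
def rect(name,img,c,z,half=.035,px=10):
    """metric crop: warp plane z around world c (x up, y left), px per mm"""
    n=int(half*2000*px/ 1)
    w=[(c[0]+half,c[1]+half),(c[0]+half,c[1]-half),(c[0]-half,c[1]-half),(c[0]-half,c[1]+half)]
    src=np.float32([proj(name,[a,b,z]) for a,b in w]);dst=np.float32([[0,0],[n,0],[n,n],[0,n]])
    return cv2.warpPerspective(img,cv2.getPerspectiveTransform(src,dst),(n,n),flags=cv2.INTER_CUBIC)
def blob(mask,u,v):
    cs,_=cv2.findContours(mask.astype(np.uint8),cv2.RETR_EXTERNAL,cv2.CHAIN_APPROX_NONE)
    cs=[c for c in cs if len(c)>15];return min(cs,key=lambda c:-cv2.pointPolygonTest(c,(float(u),float(v)),True))
def circ(name,c,z):
    P=np.array([ray(name,*p,z)[:2] for p in cv2.convexHull(c)[:,0]])
    s=np.linalg.lstsq(np.c_[2*P,np.ones(len(P))],(P**2).sum(1),rcond=None)[0]
    return s[:2],np.sqrt(s[2]+s[0]**2+s[1]**2),np.abs(np.hypot(*(P-s[:2]).T)-np.sqrt(s[2]+s[0]**2+s[1]**2)).max()
E
python3 - <<'E'
from h import *
g=cv2.imread("pics/w1.png")
m=g.min(2)>185
c=blob(m,309,180);print(circ("wrist",c,.079),cv2.boundingRect(c))
ctr=circ("wrist",c,.079)[0]
cv2.imwrite("pics/nut1.png",rect("wrist",g,ctr,.099,.025,12))
E
```

```text
(array([0.4077402 , 0.24739828]), np.float64(0.041787173967668255), np.float64(0.00033404485273529766)) (263, 152, 93, 89)
```

View pics/nut1.png

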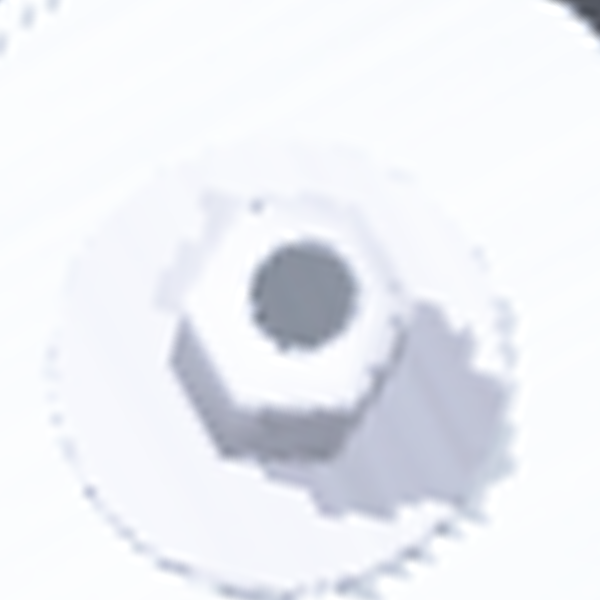

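Disc centre is (0.4077, 0.2474) with radius 41.8 mm. The nut measures about 17–18 mm across flats, so it is the 17 mm nut and the small socket should fit. One flat normal is about -3.5° from world x. Next I'll look at the open barrel from near before grasping.

```bash
python3 - <<'E'
from h import *
yaw=np.radians(146.5)
print(rel([.55,.08,.25],yaw))
E
```

```text
[array([-19.03, -13.4 ,  -1.88]), array([ 0. , -0. , 18.9])]
```

Call:
arm_command(gripper=[8.5, 8.5, 8.5, 8.5, 8.5], slide=[[-5, -3.5, -0.5], [-10, -7, -1], [-15, -10.5, -1.5], [-19, -13.4, -1.9], [-19, -13.4, -1.9]], turn=[[0, 0, 5], [0, 0, 10], [0, 0, 15], [0, 0, 18.9], [0, 0, 18.9]])

```text
clock: 2.12
position: [0.5514, 0.0764, 0.2502]
tool_rot: [-3.141, 0.001, 2.551]
force: [-0.4, -0.5, 0.4]
grip_width: 0.0847
```

Call:
arm_command(gripper=[5, 5], slide=[[0, 0, 0], [0, 0, 0]], turn=[[0, 0, 0], [0, 0, 0]])

```text
clock: 2.38
position: [0.5494, 0.0803, 0.2502]
tool_rot: [3.141, -0.0, 2.558]
force: [0.3, -0.6, 0.1]
grip_width: 0.0515
```

```bash
python3 - <<'E'
from h import *
s,t,r=pose();print(t,s["tool_rot"],s["clock"])
g=vision.grab_frame("wrist");cv2.imwrite("pics/w2.png",g)
print(proj("wrist",[.565,.073,.075]))
E
```

```text
[0.54942559 0.08028794 0.25023586] [ 3.14148064e+00 -4.51767596e-04  2.55827030e+00] 2.375
[320.75433708 197.45785856]
```

View pics/w2.png

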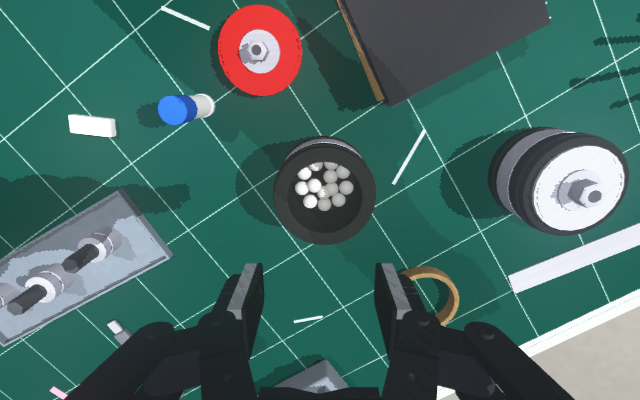

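The open barrel is clear at (325,190), with its rim outer edge spanning x 273–376.

```bash
python3 - <<'E'
from h import *
g=cv2.imread("pics/w2.png").astype(int)
for d in range(0,360,45):
    a=np.radians(d);print(d,[tuple(g[int(195+r*np.sin(a)),int(325+r*np.cos(a))]) [1] for r in range(20,64,2)])
from scipy.optimize import least_squares
# outer rim edge: first strongly green pixel along rays, lower side only
P=[]
for d in range(-15,196,3):
    a=np.radians(d)
    for r in np.arange(38,75,.25):
        b,gg,rr=g[int(round(195+r*np.sin(a))),int(round(325+r*np.cos(a)))]
        if gg-rr>30: P.append(ray("wrist",325+r*np.cos(a),195+r*np.sin(a),.075)[:2]);break
P=np.array(P)
f=least_squares(lambda q:np.hypot(*(P-q[:2]).T)-q[2],[.565,.073,.05],loss='soft_l1',f_scale=.0005)
print(f.x,len(P),np.abs(f.fun).max())
E
```

```text
0 [np.int64(52), np.int64(52), np.int64(50), np.int64(47), np.int64(46), np.int64(44), np.int64(45), np.int64(44), np.int64(45), np.int64(60), np.int64(62), np.int64(61), np.int64(62), np.int64(61), np.int64(59), np.int64(61), np.int64(94), np.int64(95), np.int64(94), np.int64(95), np.int64(94), np.int64(94)]
45 [np.int64(46), np.int64(46), np.int64(46), np.int64(45), np.int64(46), np.int64(45), np.int64(45), np.int64(43), np.int64(43), np.int64(44), np.int64(59), np.int64(60), np.int64(60), np.int64(60), np.int64(58), np.int64(74), np.int64(92), np.int64(92), np.int64(92), np.int64(92), np.int64(92), np.int64(92)]
90 [np.int64(47), np.int64(47), np.int64(47), np.int64(45), np.int64(46), np.int64(45), np.int64(46), np.int64(46), np.int64(45), np.int64(59), np.int64(60), np.int64(61), np.int64(60), np.int64(58), np.int64(59), np.int64(102), np.int64(103), np.int64(103), np.int64(100), np.int64(101), np.int64(101), np.int64(101)]
135 [np.int64(50), np.int64(54), np.int64(54), np.int64(54), np.int64(52), np.int64(52), np.int64(52), np.int64(50), np.int64(52), np.int64(51), np.int64(66),
[... 789 characters left out ...]
64)]
270 [np.int64(168), np.int64(156), np.int64(87), np.int64(51), np.int64(80), np.int64(145), np.int64(158), np.int64(77), np.int64(63), np.int64(62), np.int64(62), np.int64(62), np.int64(61), np.int64(62), np.int64(52), np.int64(55), np.int64(45), np.int64(135), np.int64(120), np.int64(58), np.int64(91), np.int64(95)]
315 [np.int64(51), np.int64(51), np.int64(109), np.int64(169), np.int64(175), np.int64(178), np.int64(176), np.int64(69), np.int64(61), np.int64(61), np.int64(62), np.int64(60), np.int64(60), np.int64(61), np.int64(62), np.int64(63), np.int64(93), np.int64(95), np.int64(95), np.int64(95), np.int64(96), np.int64(96)]
[0.56673639 0.07567247 0.05029998] 71 0.001183625190163351
```

```bash
python3 - <<'E'
from h import *
print(rel([.4077,.2474,.13],np.radians(146.5)),rel([.4077,.2474,.083]))
E
```

```text
[array([21.04,  6.14, 12.04]), array([ 0. , -0. ,  0.1])] [array([21.04,  6.14, 16.74])]
```

Call:
arm_command(gripper=[5, 5, 5, 5, 5], slide=[[5.5, 1.6, 1], [11, 3.2, 3], [16, 4.8, 6], [21.04, 6.14, 10], [21.04, 6.14, 12]], turn=[[0, 0, 0], [0, 0, 0], [0, 0, 0], [0, 0, 0], [0, 0, 0]])

```text
clock: 3.05
position: [0.4053, 0.2494, 0.1291]
tool_rot: [-3.141, -0.002, 2.562]
force: [1.2, -0.3, 0.4]
grip_width: 0.05
```

Call:
arm_command(gripper=[5, 5, 5], slide=[[0, 0, 0], [0, 0, 0], [0, 0, 0]], turn=[[0, 0, 0], [0, 0, 0], [0, 0, 0]])

```text
clock: 3.42
position: [0.4093, 0.2463, 0.1313]
tool_rot: [3.14, 0.001, 2.555]
force: [0.3, 0.9, 0.1]
grip_width: 0.0497
```

```bash
python3 - <<'E'
from h import *
print(rel([.4077,.2474,.083],np.radians(146.5)),bot.observe()["grip_width"])
g=vision.grab_frame("wrist");cv2.imwrite("pics/w3.png",g)
m=g.min(2)>185
u,v=proj("wrist",[.4077,.2474,.079])
c=blob(m,u,v-20);print(u,v,circ("wrist",c,.079))
E
```

```text
[array([ 0.2 , -0.  ,  4.83]), array([ 0.1,  0. , -0.1])] 0.04971627548615714
318.01952126973174 229.45566544836007 (array([0.40756229, 0.24726712]), np.float64(0.04181082418487692), np.float64(0.00024085542646496566))
```

Call:
arm_command(gripper=[5, 5, 5, 2, 1], slide=[[0.1, 0, 2.5], [0.1, 0, 4.7], [0.1, 0, 4.7], [0.1, 0, 4.7], [0.1, 0, 4.7]], turn=[[0, 0, 0], [0, 0, 0], [0, 0, 0], [0, 0, 0], [0, 0, 0]], force=60)

```text
clock: 4.1
position: [0.4083, 0.2472, 0.0843]
tool_rot: [3.14, 0.0, 2.556]
force: [-4.1, -2.8, 34.0]
grip_width: 0.0147
```

Call:
arm_command(gripper=[1, 1, 1, 1], slide=[[0, 0, 0], [0, 0, 0], [0, 0, 0], [0, 0, -1]], turn=[[0, 0, 0], [0, 0, 0], [0, 0, 0], [0, 0, 0]])

```text
clock: 4.6
position: [0.4076, 0.2468, 0.0938]
tool_rot: [-3.141, -0.0, 2.556]
force: [-0.7, 0.4, -2.3]
grip_width: 0.0153
```

```bash
python3 - <<'E'
from h import *
s,t,r=pose()
z=t[2]-.0053
g=vision.grab_frame("wrist");m=g.min(2)>170
u,v=proj("wrist",[t[0],t[1],z]);c=blob(m,u,v-25);C=circ("wrist",c,z);print(C)
print("offset tool cm",r.inv().apply([*(C[0]-t[:2]),0])*100)
print(rel([.5667,.0757,.15],np.radians(146.5)))
E
```

```text
(array([0.40840514, 0.24766711]), np.float64(0.04199117849488666), np.float64(0.0015097619451113486))
offset tool cm [-2.08741000e-02  1.14304003e-01 -3.96666040e-05]
[array([-22.69,  -5.51,  -5.49]), array([ 0.1,  0. , -0.1])]
```

Call:
arm_command(gripper=[1, 1, 1, 1, 1], slide=[[0, 0, -3.5], [-5.5, -1.4, -5.5], [-11.3, -2.8, -5.5], [-17, -4.2, -5.5], [-22.7, -5.5, -5.5]], turn=[[0, 0, 0], [0, 0, 0], [0, 0, 0], [0, 0, 0], [0, 0, 0]])

```text
clock: 5.28
position: [0.5676, 0.0741, 0.149]
tool_rot: [3.141, 0.0, 2.556]
force: [0.3, 1.2, -2.5]
grip_width: 0.0146
```

Call:
arm_command(gripper=[1, 1, 1], slide=[[0, 0, 0], [0, 0, 0], [0, 0, 0]], turn=[[0, 0, 0], [0, 0, 0], [0, 0, 0]])

```text
clock: 5.65
position: [0.5659, 0.0768, 0.1485]
tool_rot: [3.141, -0.0, 2.558]
force: [0.5, 0.0, -3.8]
grip_width: 0.0148
```

```bash
python3 - <<'E'
from h import *
s,t,r=pose();z=t[2]-.0053
print(t,s["tool_rot"],s["grip_width"],rel([.5667,.0757,.084],np.radians(146.5)))
g=vision.grab_frame("wrist");cv2.imwrite("pics/w4.png",g);m=g.min(2)>170
u,v=proj("wrist",[t[0],t[1],z]);c=blob(m,u,v-25);C=circ("wrist",c,z);print(C,proj("wrist",[.5667,.0757,.075]))
print("offset tool cm",r.inv().apply([*(C[0]-t[:2]),0])*100)
E
```

```text
[0.56591963 0.07678318 0.14850583] [ 3.14133084e+00 -4.19572507e-04  2.55750378e+00] 0.01479308331271566 [array([-0.13, -0.05,  6.45]), array([ 0., -0.,  0.])]
(array([0.56580161, 0.07781043]), np.float64(0.041791414179238026), np.float64(0.00155726027079333)) [317.27084943 221.20942739]
offset tool cm [6.64920736e-02 7.91866002e-02 4.86301517e-05]
```

View pics/w4.png

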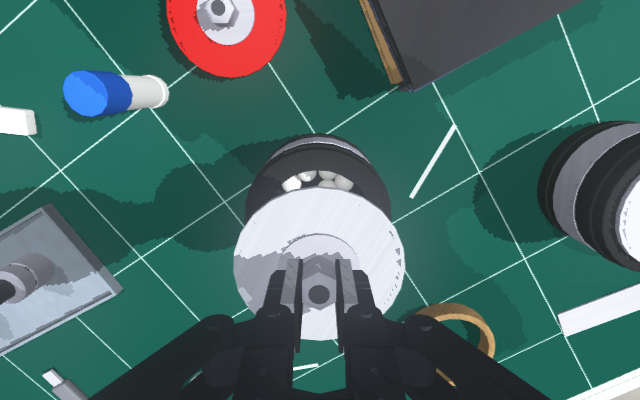

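The lid is held level over the barrel at about (318,265), nearly centred. Lowering it now.

Call:
arm_command(gripper=[1, 1, 1, 1, 1], slide=[[-0.1, 0, 2], [-0.1, 0, 4], [-0.1, 0, 5.4], [-0.1, 0, 6.3], [-0.1, 0, 6.5]], turn=[[0, 0, 0], [0, 0, 0], [0, 0, 0], [0, 0, 0], [0, 0, 0]])

```text
clock: 6.32
position: [0.5672, 0.0755, 0.0843]
tool_rot: [3.141, -0.0, 2.556]
force: [-16.5, 0.7, 45.2]
grip_width: 0.0145
```

Call:
arm_command(gripper=[1, 1, 1], slide=[[0, 0, 0], [0, 0, 0], [0, 0, 0]], turn=[[0, 0, 0], [0, 0, 0], [0, 0, 0]])

```text
clock: 6.7
position: [0.5672, 0.0755, 0.0844]
tool_rot: [3.141, -0.0, 2.556]
force: [-8.7, 1.0, 16.5]
grip_width: 0.0148
```

Call:
arm_command(gripper=[4, 4, 5, 5, 5], slide=[[0, 0, 0], [0, 0, -0.1], [0, 0, -0.2], [0, 0, -4], [0, 0, -8]], turn=[[0, 0, 0], [0, 0, 0], [0, 0, 0], [0, 0, 0], [0, 0, 0]])

```text
clock: 7.32
position: [0.5671, 0.0749, 0.1641]
tool_rot: [-3.141, -0.001, 2.556]
force: [0.6, -0.4, 0.7]
grip_width: 0.0502
```

Call:
arm_command(gripper=[5, 5, 5], slide=[[2, 0, -4], [3, 0, -7], [3, 0, -7]], turn=[[0, 0, 0], [0, 0, 0], [0, 0, 0]])

```text
clock: 7.7
position: [0.5429, 0.0923, 0.2355]
tool_rot: [3.139, 0.002, 2.557]
force: [0.4, 0.7, 0.0]
grip_width: 0.0499
```

```bash
python3 - <<'E'
from h import *
s,t,r=pose();print(t,s["clock"],s["force"])
g=vision.grab_frame("wrist");cv2.imwrite("pics/w5.png",g);m=g.min(2)>170
C=np.array([.567,.0757])
u,v=proj("wrist",[*C,.079]);c=blob(m,u+30,v-10);print(circ("wrist",c,.079))
hsv=cv2.cvtColor(g,cv2.COLOR_BGR2HSV)
cv2.imwrite("pics/lid5.png",np.hstack([rect("wrist",g,C,.079,.055,3),rect("wrist",g,C,.099,.0275,6)]))
E
```

```text
[0.54291743 0.09231301 0.23550653] 7.7 [0.35237307 0.7019599  0.02840642]
(array([0.56598205, 0.07589493]), np.float64(0.04148992087032017), np.float64(0.00032323667907856873))
```

View pics/lid5.png

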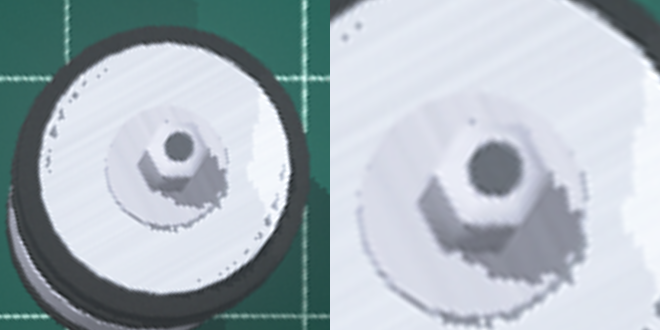

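The lid is seated level, the black rim ring around it is even, and the centre is about (0.566, 0.076). The nut flats are along the jaw angle of 56.4°. Next is the tray.

```bash
python3 - <<'E'
from h import *
print(rel([.46,-.25,.25],np.radians(180)),bot.observe()["qpos"])
E
```

```text
[array([-12.01, -33.06,  -1.63]), array([  0.1,   0.1, -33.5])] [-0.41511594  0.4043103   0.18730012  1.80562932 -0.09116854  0.93822613
  0.79681546]
```

Call:
arm_command(gripper=[5, 5, 5, 5, 5], slide=[[-2, -5.5, -0.3], [-4, -11, -0.6], [-6, -16.5, -1], [-8, -22, -1.3], [-10, -27.5, -1.5]], turn=[[0, 0, -5], [0, 0, -10], [0, 0, -15], [0, 0, -20], [0, 0, -25]])

```text
clock: 8.38
position: [0.4727, -0.1948, 0.2475]
tool_rot: [-3.142, -0.001, 2.995]
force: [1.0, 0.3, -0.3]
grip_width: 0.0501
```

```bash
python3 - <<'E'
from h import *
print(rel([.46,-.25,.25],np.radians(180)),bot.observe()["qpos"])
E
```

```text
[array([ 0.45, -5.65, -0.25]), array([ 0. , -0.1, -8.4])] [ 0.12529334  0.32652741  0.19032057  1.88434668 -0.07506457  0.93864383
  1.77432513]
```

Call:
arm_command(gripper=[5, 5, 5, 5], slide=[[0.4, -4, -0.2], [0.4, -5.6, -0.2], [0.4, -5.6, -0.2], [0.4, -5.6, -0.2]], turn=[[0, 0, 5], [0, 0, 10], [0, 0, 10], [0, 0, 10]])

```text
clock: 8.88
position: [0.4615, -0.2466, 0.2497]
tool_rot: [3.141, -0.001, 2.821]
force: [-0.9, 0.6, 0.4]
grip_width: 0.0499
```

```bash
python3 - <<'E'
from h import *
s,t,r=pose();print(t,s["tool_rot"],s["clock"],s["qpos"][6])
g=vision.grab_frame("wrist");cv2.imwrite("pics/w6.png",g)
for p in([.48,-.183],[.485,-.271],[.4675,-.3517]):print(proj("wrist",[*p,.06]))
E
```

```text
[ 0.46149884 -0.24663244  0.24967704] [ 3.14136222e+00 -1.04188405e-03  2.82060374e+00] 8.875 1.7287479546268238
[384.33301263 174.26986648]
[302.33789787 205.16241322]
[222.90583923 213.23563872]
```

View pics/w6.png

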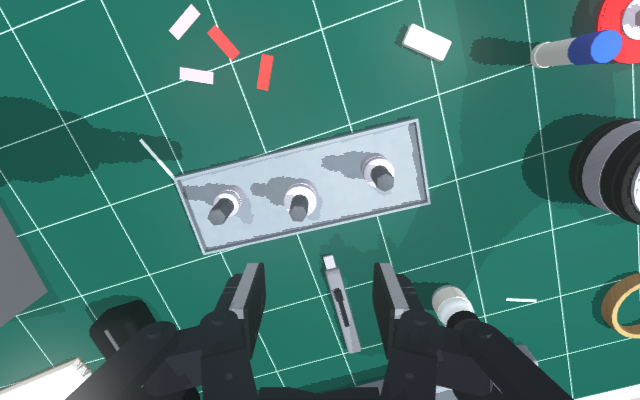

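The three sockets have bodies at about (226,203), (300,200) and (379,172), with shank tops at (220,213), (298,208) and (383,180). I'll take one metric crop per socket to size them and read the shank flats.

```bash
python3 - <<'E'
from h import *
g=cv2.imread("pics/w6.png");o=[]
for u,v in((220,213),(298,209),(383,181)):
    c=ray("wrist",u,v,.075);print(c,ray("wrist",u,v,.075)-np.array([0,0,0]))
    o.append(np.vstack([rect("wrist",g,c,.075,.02,6.5),rect("wrist",g,c,.039,.025,5.2)]))
cv2.imwrite("pics/soc.png",np.hstack(o))
E
```

```text
[ 0.46247077 -0.34836643  0.075     ] [ 0.46247077 -0.34836643  0.075     ]
[ 0.48273703 -0.27402745  0.075     ] [ 0.48273703 -0.27402745  0.075     ]
[ 0.48152846 -0.18751961  0.075     ] [ 0.48152846 -0.18751961  0.075     ]
```

View pics/soc.png

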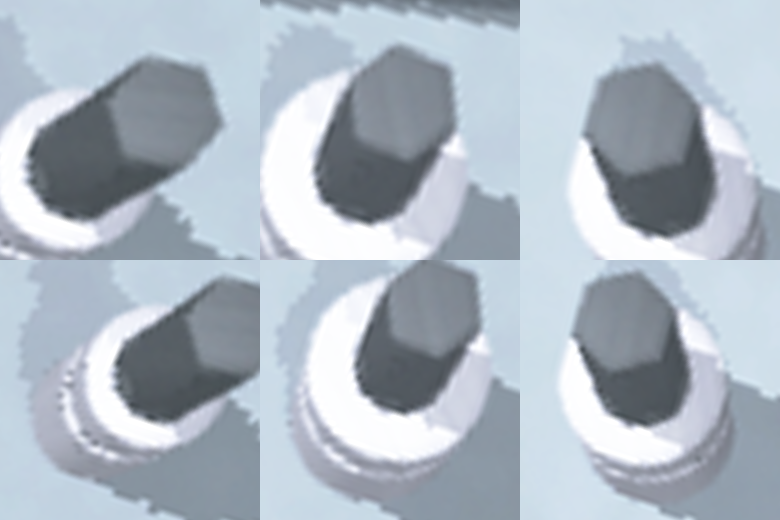

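By body diameter, the left socket (27 mm) is the small one, the middle is the large and the right is the mid. The small socket's axis is about (0.4652, -0.353), with its shank flat normal at about 48.7° in world axes.

```bash
python3 - <<'E'
from h import *
print(rel([.4652,-.353,.13],np.radians(138.7)))
E
```

```text
[array([-3.71, -9.99, 11.98]), array([ 0. , -0. , 22.9])]
```

Call:
arm_command(gripper=[5, 5, 5, 5, 5], slide=[[-1.2, -3.3, 3], [-2.4, -6.6, 6], [-3.7, -10, 9], [-3.7, -10, 12], [-3.7, -10, 12]], turn=[[0, 0, 7], [0, 0, 14], [0, 0, 22.9], [0, 0, 22.9], [0, 0, 22.9]])

```text
clock: 9.55
position: [0.464, -0.3527, 0.1285]
tool_rot: [-3.141, -0.004, 2.42]
force: [0.1, 0.6, 0.9]
grip_width: 0.05
```

Call:
arm_command(gripper=[5, 5, 5], slide=[[0, 0, 0], [0, 0, 0], [0, 0, 0]], turn=[[0, 0, 0], [0, 0, 0], [0, 0, 0]])

```text
clock: 9.93
position: [0.4651, -0.3541, 0.1312]
tool_rot: [3.141, 0.001, 2.419]
force: [0.6, 0.2, 0.4]
grip_width: 0.0497
```

```bash
python3 - <<'E'
from h import *
s,t,r=pose();print(t,s["clock"],s["qpos"])
g=vision.grab_frame("wrist");cv2.imwrite("pics/w7.png",g)
c=[.4652,-.353];print(proj("wrist",[*c,.075]))
cv2.imwrite("pics/soc7.png",np.hstack([cv2.resize(g,(608,380)),cv2.resize(rect("wrist",g,c,.075,.02,10),(190,190)).repeat(2,0)]))
# dark shank-top blob centre on plane .075
R_=rect("wrist",g,c,.075,.02,10);cv2.imwrite("pics/soc7b.png",R_)
E
```

```text
[ 0.46509639 -0.35407399  0.13124201] 9.925 [ 0.33619631  0.60431654  0.30679614  1.81038485 -0.25118115  0.76358059
  1.62209417]
[319.73588331 228.96017145]
```

View pics/soc7b.png

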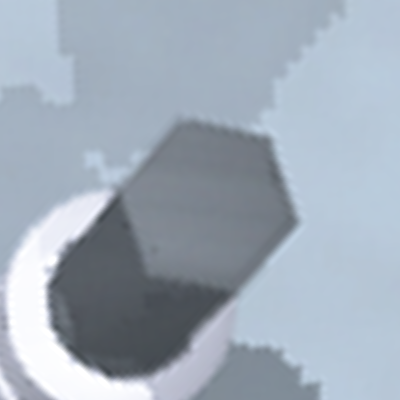

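The shank top sits at about (207,206) in the crop, within 1 mm of the target, with flats at 49° as expected. Descending to grip.

Call:
arm_command(gripper=[5, 5, 5, 5, 2], slide=[[0.05, 0, 4], [0.05, 0, 7], [0.05, 0, 8.5], [0.05, 0, 8.5], [0.05, 0, 8.5]], turn=[[0, 0, 0], [0, 0, 0], [0, 0, 0], [0, 0, 0], [0, 0, 0]], force=80)

```text
clock: 10.6
position: [0.4647, -0.3542, 0.0464]
tool_rot: [3.141, 0.001, 2.418]
force: [0.6, -0.4, -0.6]
grip_width: 0.0333
```

Call:
arm_command(gripper=[1, 1, 1, 1], slide=[[0, 0, 0], [0, 0, 0], [0, 0, 0], [0, 0, 0]], turn=[[0, 0, 0], [0, 0, 0], [0, 0, 0], [0, 0, 0]])

```text
clock: 11.1
position: [0.4648, -0.3542, 0.0466]
tool_rot: [3.141, 0.002, 2.418]
force: [-0.2, 1.1, 8.4]
grip_width: 0.0141
```

Call:
arm_command(gripper=[1, 1, 1, 1, 1], slide=[[0, 0, -4], [0, 0, -8], [0, 0, -13], [0, 0, -16], [0, 0, -16]], turn=[[0, 0, 0], [0, 0, 0], [0, 0, 0], [0, 0, 0], [0, 0, 0]])

```text
clock: 11.72
position: [0.4651, -0.3544, 0.208]
tool_rot: [3.141, 0.004, 2.418]
force: [0.3, -0.8, -1.5]
grip_width: 0.0142
```

```bash
python3 - <<'E'
from h import *
s,t,r=pose();print(t,s["clock"],s["qpos"],s["grip_width"],s["force"])
print(rel([.5662,.0757,.20],np.radians(146.5)))
E
```

```text
[ 0.4651014  -0.3544079   0.20798441] 11.725 [ 0.3024995   0.50505237  0.35202867  1.75197807 -0.21245402  0.91741336
  1.59044206] 0.014236480999829715 [ 0.26724152 -0.82016654 -1.45306952]
[array([20.9 , 38.93,  0.75]), array([ 0. ,  0.3, -8. ])]
```

Call:
arm_command(gripper=[1, 1, 1, 1, 1], slide=[[2, 4, 0], [4.5, 8.5, 0], [7, 13, 0], [9.5, 17.5, 0], [12, 22, 0]], turn=[[0, 0, -1.5], [0, 0, -3], [0, 0, -4.5], [0, 0, -6], [0, 0, -8]])

```text
clock: 12.35
position: [0.5197, -0.1077, 0.2047]
tool_rot: [-3.141, -0.001, 2.559]
force: [0.1, -0.0, -1.2]
grip_width: 0.0149
```

```bash
python3 - <<'E'
from h import *
print(rel([.5662,.0757,.19],np.radians(146.5)))
E
```

```text
[array([ 6.21, 17.87,  1.47]), array([-0. , -0. ,  0.1])]
```

Call:
arm_command(gripper=[1, 1, 1, 1, 1], slide=[[1.7, 5, 0.3], [3.4, 10, 0.6], [5, 14.5, 1], [6.2, 17.9, 1.2], [6.2, 17.9, 1.2]], turn=[[0, 0, 0], [0, 0, 0], [0, 0, 0], [0, 0, 0], [0, 0, 0]])

```text
clock: 12.98
position: [0.5666, 0.0771, 0.1921]
tool_rot: [-3.141, -0.002, 2.562]
force: [-0.5, -1.3, -0.5]
grip_width: 0.0143
```

Call:
arm_command(gripper=[1, 1, 1], slide=[[0, 0, 0], [0, 0, 0], [0, 0, 0]], turn=[[0, 0, 0], [0, 0, 0], [0, 0, 0]])

```text
clock: 13.35
position: [0.5669, 0.0732, 0.1934]
tool_rot: [-3.142, 0.0, 2.557]
force: [0.3, -0.2, -1.4]
grip_width: 0.0145
```

```bash
python3 - <<'E'
from h import *
s,t,r=pose();print(t,s["tool_rot"],s["clock"],rel([.5662,.0757,.19],np.radians(146.5)))
g=vision.grab_frame("wrist");cv2.imwrite("pics/w8.png",g)
u,v=proj("wrist",[.5662,.0757,.099]);print("nut",u,v,"mouth",proj("wrist",[t[0],t[1],t[2]-.044]))
m=g.min(2)>170
for du,dv in((-60,-30),(60,-30),(0,-50)):
    c=blob(m,u+du,v+dv);print(circ("wrist",c,.079),cv2.boundingRect(c))
E
```

```text
[0.56686995 0.07324956 0.19337554] [-3.14159124e+00  1.10712203e-04  2.55651050e+00] 13.35 [array([0.19, 0.17, 0.34]), array([-0.,  0., -0.])]
nut 320.11454585386525 206.8037544307105 mouth [317.70485432 237.82930935]
(array([0.56704424, 0.07630263]), np.float64(0.04172764669088362), np.float64(0.00029431248835092017)) (268, 146, 107, 97)
(array([0.56704424, 0.07630263]), np.float64(0.04172764669088362), np.float64(0.00029431248835092017)) (268, 146, 107, 97)
(array([0.56704424, 0.07630263]), np.float64(0.04172764669088362), np.float64(0.00029431248835092017)) (268, 146, 107, 97)
```

View pics/w8.png

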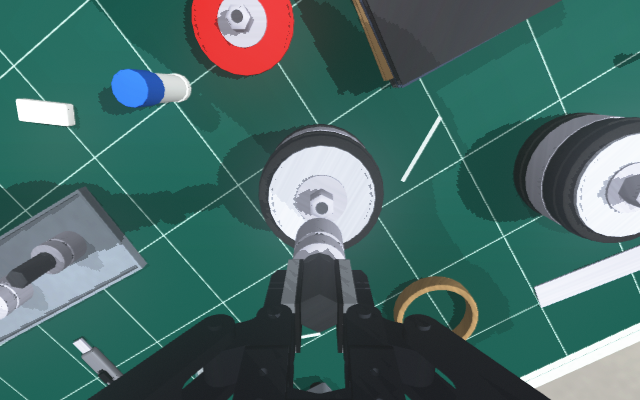

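The socket hangs plumb above the nut at about (320,205), and the lid is still centred near (0.567, 0.076). I'll come down to just above the nut and correct there.

```bash
python3 - <<'E'
from h import *
print(bot.observe()["position"],rel([.5674,.0754,.155],np.radians(146.4)))
E
```

```text
[0.56686996 0.07339856 0.19336004] [array([0.07, 0.2 , 3.84]), array([-0. ,  0. ,  0.1])]
```

Call:
arm_command(gripper=[1, 1, 1, 1, 1], slide=[[0, 0.1, 1.5], [0, 0.1, 3], [0, 0.1, 3.8], [0, 0.1, 3.8], [0, 0.1, 3.8]], turn=[[0, 0, 0], [0, 0, 0], [0, 0, 0], [0, 0, 0], [0, 0, 0]])

```text
clock: 14.02
position: [0.5676, 0.0748, 0.1555]
tool_rot: [3.141, 0.0, 2.558]
force: [0.3, 0.0, -0.2]
grip_width: 0.0143
```

Call:
arm_command(gripper=[1, 1, 1, 1], slide=[[0, 0, 0], [0, 0, 0], [0, 0, 0], [0, 0, 0]], turn=[[0, 0, 0], [0, 0, 0], [0, 0, 0], [0, 0, 0]])

```text
clock: 14.52
position: [0.5675, 0.0749, 0.1554]
tool_rot: [3.141, 0.0, 2.558]
force: [0.3, 0.3, -2.1]
grip_width: 0.0142
```

```bash
python3 - <<'E'
from h import *
print(bot.observe()["position"],rel([.5674,.0754,.123],np.radians(146.4)))
g=vision.grab_frame("wrist")
cv2.imwrite("pics/w9.png",cv2.resize(g[130:330,220:420],None,fx=3,fy=3,interpolation=cv2.INTER_CUBIC))
s,t,r=pose();print([ (proj("wrist",p)-[220,130])*3 for p in([.5670,.0757,.099],[t[0]-.0004,t[1]+.0003,t[2]-.043])])
E
```

```text
[0.56749482 0.07486034 0.15535786] [array([0.04, 0.04, 3.24]), array([0. , 0. , 0.1])]
[array([295.9886237 , 294.98998946]), array([293.84407059, 322.99640572])]
```

View pics/w9.png

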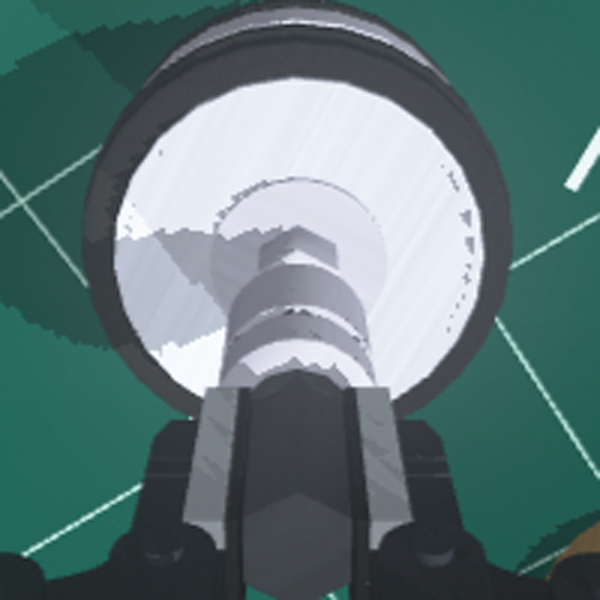

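The nut (258–338) and the socket (233–365) are both centred on column 299, so they are aligned. Lowering gently.

Call:
arm_command(gripper=[1, 1, 1, 1, 1], slide=[[0.03, 0, 0.8], [0.03, 0, 1.2], [0.03, 0, 1.6], [0.03, 0, 2.0], [0.03, 0, 2.0]], turn=[[0, 0, 0], [0, 0, 0], [0, 0, 0], [0, 0, 0], [0, 0, 0]])

```text
clock: 15.2
position: [0.5671, 0.075, 0.135]
tool_rot: [-3.141, -0.0, 2.558]
force: [0.0, -0.2, -2.1]
grip_width: 0.0146
```

Call:
arm_command(gripper=[1, 1, 1, 1, 1], slide=[[0, 0, 0.4], [0, 0, 0.8], [0, 0, 1.1], [0, 0, 1.25], [0, 0, 1.25]], turn=[[0, 0, 0], [0, 0, 0], [0, 0, 0], [0, 0, 0], [0, 0, 0]])

```text
clock: 15.82
position: [0.5676, 0.075, 0.1244]
tool_rot: [3.14, 0.001, 2.557]
force: [-8.8, -0.2, 31.0]
grip_width: 0.0147
```

Call:
arm_command(gripper=[1, 1, 1], slide=[[0, 0, 0], [0, 0, 0], [0, 0, 0]], turn=[[0, 0, 0], [0, 0, 0], [0, 0, 0]])

```text
clock: 16.2
position: [0.5676, 0.075, 0.1244]
tool_rot: [3.14, 0.001, 2.557]
force: [-10.0, -0.4, 31.9]
grip_width: 0.0148
```

```bash
python3 - <<'E'
from h import *
s=bot.observe();print(s["position"],s["tool_rot"],s["force"],s["moment"])
g=vision.grab_frame("wrist")
cv2.imwrite("pics/w10.png",cv2.resize(g[130:330,220:420],None,fx=3,fy=3,interpolation=cv2.INTER_CUBIC))
E
```

```text
[0.56759674 0.07501772 0.12435187] [3.14038473e+00 6.24071967e-04 2.55743631e+00] [-10.00816049  -0.38864039  31.87870698] [-0.10449091  2.28343165  0.04790522]
```

```bash
python3 - <<'E'
from h import *
job_done();print(bot.observe()["clock"])
E
```

```text
the job is handed in; nothing more can be done
the job is handed in; nothing more can be done
```

I closed the open barrel with the loose lid, let go of it, and pushed the small socket fully down over its nut. I handed the job in at about 16 s with the arm still holding the socket down.

- **Lid:** after release it looked level, with an even ring of rim around it. It measured within about 1 mm of the barrel's centre.
- **Socket choice:** the nut measured about 17 mm, both in the picture and by the finger opening. I took the 27 mm wide socket by its shank and it fitted first time, so the other two were never touched.
- **Socket fit:** the fingertips ended at 124.4 mm, against about 124.6 mm expected if fully seated. A socket stopped on top of the nut would have been about 18 mm higher. It was pressing down with about 32 N.

**Unresolved or unchecked:**
- About 10 N of sideways force remained at the end. I left it because the lid has only about 2 mm of play in the barrel.
- I had reached the picture limit, so the final seating was confirmed by height and force, not by eye.
- I did not re-check the other sockets, the closed barrel or the bystanders after the last push. I had no sign of contact with any of them.

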